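# Show the compound tin to the reader and hold the polisher's dead-man paddle

### The job

Get the polisher running with its compound logged: turn the small tin standing on the reader's foot plate, on its spot, until its barcode label squarely faces the reader block. Then press the dead-man paddle of the polisher's control box halfway down, so that it lies level and its pad is flush with the top of the steel gauge stud beside it, and finish while still holding it there with the fingers: do not let go, and never push it down to its bottom stop, which trips the machine. Leave the tin upright and everything else on the bench where it is.

Things in the scene. Friction and masses are not known exactly. Their poses are not given: they have to be found in the camera images.
- reader: Fixed: dark steel foot plate 190 x 90 x 4 mm with a grey plastic block (55 x 90 mm, top 104 mm above the bench) on its far end; left or right of the control box. Origin: on the bench under the centre of the tin's round spot (black disc, 62 mm, flush with the plate). x points from the spot to the block, whose window face is 90 mm away; z up.
- tin: Loose closed aluminium tin, 52 mm diameter, 85 mm high, about 0.25 kg, upright on the spot (underside 4 mm above the bench). A white label with black bars covers some 90 degrees of its side; a black bar on the lid runs from the centre towards the label. Origin: centre of its underside; x points out through the label's middle (same way as the reader's x when facing it), z up.
- tin_mark (a point): Middle of the tin's label, on its surface, 26 mm from the tin's axis and 38 mm above its underside.
- control: Fixed blue housing 160 (x) x 110 (y) x 45 mm high, with two cheek plates (tops at 99 mm) for the paddle's hinge. Origin: on the bench under its centre; x runs from pad end to hinge end, z up. Hinge axis at x = 60, z = 85 mm, parallel to y. Steel gauge stud (12 mm) at x = -45, y = 42 mm, top at 95 mm: the height of the pad's top when halfway. Includes the paddle.
- paddle_hinge (a point): Centre of the paddle's hinge axis.
- paddle_pad (a point): Centre of the top face of the paddle's round rubber pad (48 mm diameter), where to press; it is 105 mm from the hinge, at the free end of a flat steel paddle 36 mm wide. Its top is 116 mm above the bench when released, 95 mm when halfway, 74 mm at the bottom stop.
- paddle (a joint): Angle of the dead-man paddle, rad: 0 released (sloping up 0.2 rad towards the pad), 0.2 halfway (level), 0.4 at the bottom stop. A spring returns it: pressing down on the pad takes about 4 N to start, 8 N halfway and 11 N at the bottom.
- small_wheel: Bystander: grey felt wheel with tan faces, lying flat, 64 mm diameter, 16 mm thick. Origin: centre of its underside.
- big_wheel: Bystander: cork-coloured wheel lying flat, 80 mm diameter, 20 mm thick. Origin: centre of its underside.
- sleeve: Bystander: reddish sanding sleeve standing on end, 32 mm diameter, 36 mm high. Origin: centre of its underside.
- jar: Bystander: amber glass jar with steel cap, 68 mm diameter, 70 mm high. Origin: centre of its underside.
- wrench: Bystander: steel wrench lying flat. Origin: under its middle.
There are look-alikes about, which are no part of the job. What is shaped like the tin but purple is not meant. What is shaped like the reader but green is not meant.

How it is judged:
By the outcome, as a careful person would: the job done as asked, in the order asked, and still so for the second after the job is handed in, while the arm keeps its last pose, push and grip.
It also fails if it takes over 69 s, if anything falls off the work surface, if the arm or the gripper's body presses on something with over 40 N, if the wrist force passes 120 N, or if a joint passes its speed limit or range.

### The arm

A 6-joint arm with a two-finger parallel gripper is mounted at the origin on the work surface. World frame = base frame: x ahead of the robot, y to its left, z up, the work surface at z = 0. Lengths are in m, angles in rad, forces in N, time in s.
With the tool pointing down it reaches from about 0.3 to 0.775 m from the base axis. Payload 14.6 kg.
Tool frame: the origin (TCP) lies midway between the tips of the shut fingers; the grasp point (between the pads) lies 19 mm behind it; z points along the fingers, y is the direction in which the jaws open and shut (so a half turn about z gives the same grasp; the last joint's range is limited). The gripper opens to 94 mm and grips with 3 to 60 N. Pads are 16 mm wide; open, the fingers measure 119 mm over their backs; the gripper's body (75 mm by 177 mm) begins 78 mm behind the grasp point.
Start: joints at [1.067, 0.3, 1.521, -0, 1.321, -0.067], TCP at [0.233, 0.498, 0.205] pointing down, gripper open.
Joint ranges: [-3.03, 3.03], [-0.79, 2.21], [0.23, 2.52], [-1.04, 4.18], [0, 3.07], [-2.55, 2.55]. Speed limits (rad/s): [2.22, 2.22, 2.57, 3.14, 3.14, 3.14].

### API

Orientations are given as [roll, pitch, yaw] about the fixed x, y, z axes, in that order (R = Rz(yaw) Ry(pitch) Rx(roll)).
In Python, from station import readout, imaging, job gives the robot as it stands.
- The arm moves only by the tool arm_command, never from a script. Its argument "increments" is a list of rows, each an object with "gripper": the opening, from 0 (shut) to 1 (fully open); "slide": the shift along the world's x, y, z in m, a list of three; "yaw": the turn about the world's z in rad. A call has 1 to 8 rows; each row is the pose to reach, as a shift and turn from the pose commanded when the call began; what a row does not reach only later rows make up. A row lasts 1/8 s, in which the tool goes at most 62.5 mm and 10.7 degrees, less where a joint would pass 70% of its speed; a pose out of reach is approached as far as the arm can. A call with a gripper value outside its range is refused whole. The fingers move at their own pace and stop on an object; "grip_force" is the grip in N (left out, the last holds). Time passes only in rows, so rows that repeat a pose let the fingers close. It gives the time, the measured TCP pose, the force and the opening at its end, in the units of the state.
- readout.get_obs(): the state, without advancing time (a new reading comes with each control period).
- imaging.camera(name): name is "scene" or "top"; returns a dict with "color" (384x512x3 uint8, red, green, blue), "mtx" (3x3 intrinsics, pixels), "D" ([k1, k2, p1, p2, k3] as OpenCV has them; the pictures are not rectified), "rvec" (rotation vector, rad) and "tvec" (3), from world to camera coordinates, as OpenCV has them. Camera axes: x right, y down, z forward; pixel columns grow to the right and rows downward; lengths in m; the calibration is good to about 2 mm. A picture is of the moment at which its call begins. There is no depth.
- job.hand_in(): hands the job in, once; it reports no verdict.
The state is a dict: "time_s": time; "qpos": joint angles; "joint_vel": joint speeds; "tau": joint torques, N m; "ee_pos": TCP position; "eef_rot": TCP orientation; "force": force on the tool from outside, world axes, zero at the start; "moment": the same for the moment, N m; "grip_width": finger opening in m.
Only numpy, scipy, OpenCV 4.12 (cv2) and the standard library are available. Lean on these libraries where they do the work, as an engineer would, in place of code of your own. Each camera call takes 0.05 s, during which the arm holds its last target. There are 200 camera calls.

## Working session

There is one attempt and no reset: what is moved stays moved. The work goes in short steps, Python scripts to look and compute and a tool call to move; the robot and the scene stay as the last step left them, time stands still between calls to the robot, and variables do not carry over. Pictures are saved under pics/ and viewed, about 8 in all and at most 12, crops included, and the job is handed in when it is done.

Besides the shell and the picture viewer there is one more tool, called after ">>>" by a JSON object that holds its "method" and its "body", one argument or row to a line. arm_command: Moves the arm, as the interface text tells. Its arguments: {"type":"object","properties":{"increments":{"type":"array","items":{"type":"object","properties":{"gripper":{"type":"number"},"slide":{"type":"array","items":{"type":"number"}},"yaw":{"type":"number"}}}},"grip_force":{"type":"number"}},"required":["increments"]}

```bash
mkdir -p pics; cat > h.py <<'E'
import numpy as np, cv2
from station import readout, imaging, job
def cast(c,uv,z):
    """pixels -> world points on plane z"""
    R=cv2.Rodrigues(np.array(c["rvec"],float))[0]; t=np.array(c["tvec"],float).ravel()
    p=cv2.undistortPoints(np.array(uv,float).reshape(-1,1,2),np.array(c["mtx"],float),np.array(c["D"],float)).reshape(-1,2)
    d=np.c_[p,np.ones(len(p))]@R; o=-R.T@t
    return o+d*((z-o[2])/d[:,2])[:,None]
def proj(c,P):
    return cv2.projectPoints(np.array(P,float).reshape(-1,1,3),np.array(c["rvec"],float),np.array(c["tvec"],float),np.array(c["mtx"],float),np.array(c["D"],float))[0].reshape(-1,2)
def save(c,n,box=None,s=1):
    im=c["color"][:,:,::-1]
    if box: im=im[box[1]:box[3],box[0]:box[2]]
    cv2.imwrite(n,cv2.resize(im,None,fx=s,fy=s,interpolation=cv2.INTER_CUBIC))
E
python3 - <<'E'
from h import *
import pickle
for n in("scene","top"):
    c=imaging.camera(n); save(c,f"pics/{n}0.png",s=1.5); pickle.dump(c,open(n+"0.pkl","wb"))
    R=cv2.Rodrigues(np.array(c["rvec"],float))[0];print(n,-R.T@np.array(c["tvec"]).ravel())
print(readout.get_obs())
E
```

```text
scene [ 1.3557616  -0.69256697  0.98504274]
top [0.22150157 0.01826999 1.48017174]
{'time_s': 0.1, 'qpos': array([ 1.06737736e+00,  3.00416380e-01,  1.52151751e+00,  9.22482261e-06,
        1.32070789e+00, -6.65894013e-02]), 'joint_vel': array([-0.00071035, -0.0017528 , -0.00139261, -0.00133603, -0.00108431,
        0.00182246]), 'tau': array([ 2.49560166e-03, -5.32638717e+01, -3.53284192e+01,  7.10126921e-02,
        2.33927235e-02, -5.76605294e-05]), 'ee_pos': array([0.23256822, 0.49814738, 0.20494324]), 'eef_rot': array([-3.14054645e+00, -7.87246860e-05,  2.70476076e+00]), 'force': array([ 0.05570179,  0.05746362, -0.12512028]), 'moment': array([-0.07343327, -0.00685727,  0.00638464]), 'grip_width': 0.09358833995613675}
```

View pics/scene0.png

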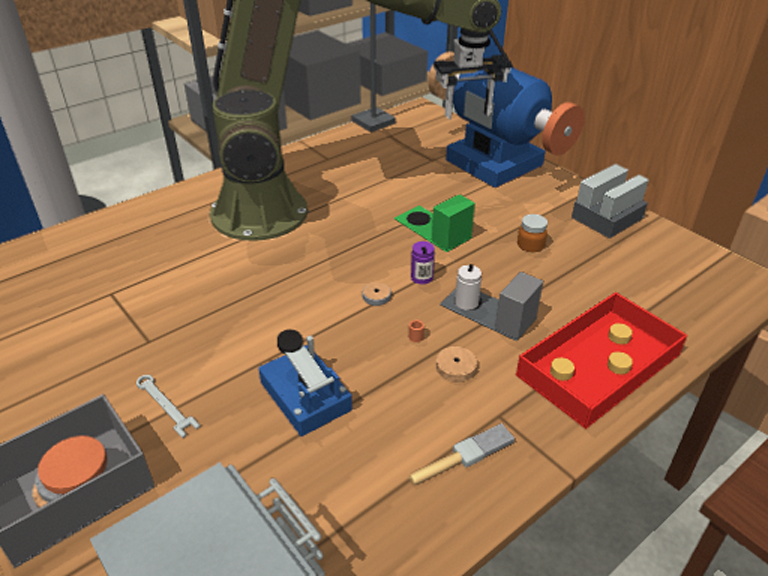

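View pics/top0.png

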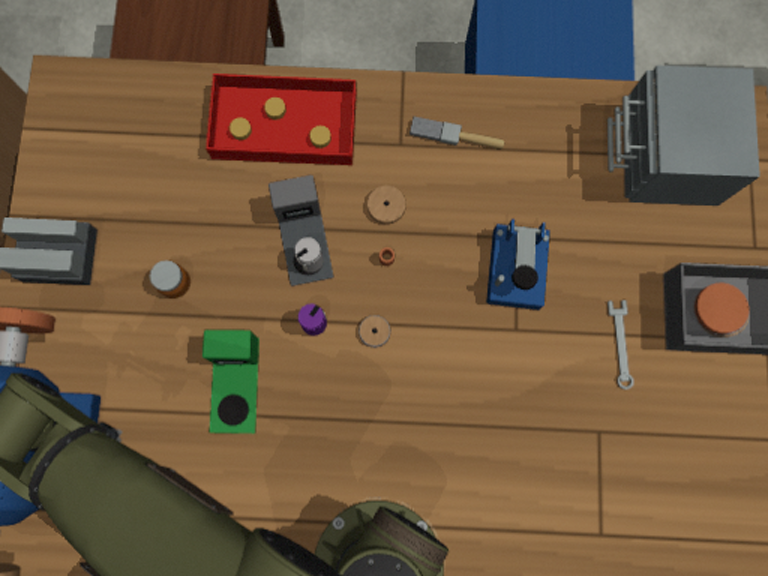

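Candidates for the tin: the silver one at (308,252) in the 1.5x top view, on the dark reader, or the purple one at (312,318), which is excluded. For the reader: grey at (300,225), or green at (233,380), which is excluded. The control box is at (518,265). Next is a close crop with measurements.

```bash
python3 - <<'E'
from h import *
import pickle
c=pickle.load(open("top0.pkl","rb")); s=pickle.load(open("scene0.pkl","rb"))
a=c["color"][110:195,170:230]; b=c["color"][140:210,315:375]; d=s["color"][165:235,285:370]
f=lambda x:cv2.resize(x,(390,int(390*x.shape[0]/x.shape[1])),interpolation=cv2.INTER_CUBIC)
ims=[f(a),f(b)]; H=max(i.shape[0] for i in ims)
cv2.imwrite("pics/crop0.png",np.hstack([cv2.copyMakeBorder(i,0,H-i.shape[0],0,5,0) for i in ims])[:,:,::-1])
hsv=cv2.cvtColor(c["color"],cv2.COLOR_RGB2HSV)
def big(m,box):
    k=np.zeros_like(m);x0,y0,x1,y1=box;k[y0:y1,x0:x1]=m[y0:y1,x0:x1]
    q=max(cv2.findContours(k,cv2.RETR_EXTERNAL,cv2.CHAIN_APPROX_NONE)[0],key=cv2.contourArea);return q
# tin lid: bright
m=(hsv[...,2]>130).astype(np.uint8)*(hsv[...,1]<40).astype(np.uint8)*255
q=big(m,(190,150,225,185));print("lid px",cv2.minEnclosingCircle(q),cv2.boundingRect(q)); print(cast(c,[cv2.minEnclosingCircle(q)[0]],.089))
# reader grey: low saturation
m=((hsv[...,1]<50)*255).astype(np.uint8)
q=big(m,(170,110,230,195));r=cv2.minAreaRect(q);print("reader px",r); print(cv2.boxPoints(r), cast(c,cv2.boxPoints(r),.004))
# blue housing
m=((hsv[...,0]>95)*(hsv[...,0]<125)*(hsv[...,1]>120)*255).astype(np.uint8)
q=big(m,(315,140,375,210));r=cv2.minAreaRect(q);print("box",r);print(cv2.boxPoints(r),cast(c,cv2.boxPoints(r),.045))
# pad black
m=((hsv[...,2]<50)*255).astype(np.uint8)
q=big(m,(330,160,370,205));e=cv2.minEnclosingCircle(q);print("pad",e,cast(c,[e[0]],.116))
E
```

```text
lid px ((204.5, 166.0), 8.077847480773926) (197, 159, 16, 15)
[[0.59376092 0.16322272 0.089     ]]
reader px ((200.24803161621094, 153.05307006835938), (69.83755493164062, 30.232036590576172), 78.11134338378906)
[[178.26262 121.99737]
 [207.84618 115.76925]
 [222.23344 184.10876]
 [192.64989 190.33688]] [[0.75598891 0.26383672 0.004     ]
 [0.78109916 0.17197957 0.004     ]
 [0.56154866 0.11398968 0.004     ]
 [0.53783163 0.20339557 0.004     ]]
box ((345.4908142089844, 175.7647705078125), (37.77186965942383, 56.62669372558594), 5.355824947357178)
[[324.04456 202.19168]
 [329.33014 145.8122 ]
 [366.93707 149.33786]
 [361.6515  205.71735]] [[ 0.51094394 -0.19348506  0.045     ]
 [ 0.68630691 -0.20703543  0.045     ]
 [ 0.68033568 -0.32113709  0.045     ]
 [ 0.50539664 -0.30489259  0.045     ]]
pad ((349.1692199707031, 184.7923126220703), 8.46239185333252) [[ 0.55026423 -0.25359246  0.116     ]]
```

View pics/crop0.png

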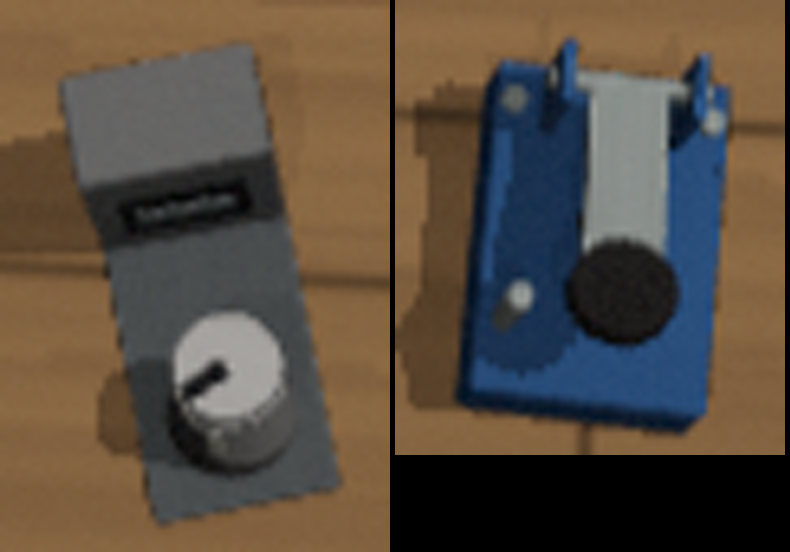

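```bash
python3 - <<'E'
from h import *
import pickle
c=pickle.load(open("top0.pkl","rb"))
A=lambda p:np.array(p,float)/6.5+[170,110]-0.42
B=lambda p:(np.array(p,float)-[395,0])/6.5+[315,140]-0.42
pl=cast(c,A([(158,522),(340,485),(108,248),(290,220)]),.004); print("plate",pl.round(4))
tp=cast(c,A([(65,78),(252,44),(272,150),(82,188)]),.104); print("block top",tp.round(4))
for n,(i,j,P) in dict(pL=(0,2,pl),pR=(1,3,pl),bL=(3,0,tp),bR=(2,1,tp)).items():
    d=P[j]-P[i];print(n,np.linalg.norm(d),np.degrees(np.arctan2(d[1],d[0])))
for n,(i,j,P) in dict(near=(1,0,pl),tf=(1,0,tp),tn=(2,3,tp)).items():
    d=P[j]-P[i];print(n,np.linalg.norm(d),np.degrees(np.arctan2(d[1],d[0]))-90)
print("block ctr",tp.mean(0))
lid=A([[228,366]]);print("tin axis",cast(c,lid,.089))
g=cv2.cvtColor(c["color"],cv2.COLOR_RGB2GRAY).astype(float)
yy,xx=np.mgrid[155:180,195:218]; w=np.clip(150-g[155:180,195:218],0,None)
ok=np.hypot(xx-lid[0,0],yy-lid[0,1])<7.3
P=cast(c,np.c_[xx[ok],yy[ok]],.089)[:,:2]; W=w[ok]; ctr=cast(c,lid,.089)[0,:2]
m=(W[:,None]*P).sum(0)/W.sum(); C=np.cov(P.T,aweights=W); ev=np.linalg.eigh(C)[1][:,1]
print("bar com dir",np.degrees(np.arctan2(*(m-ctr)[::-1])),np.linalg.norm(m-ctr),"pca",np.degrees(np.arctan2(ev[1],ev[0])),W.sum())
pad=cast(c,[[349.1,184.6]],.116)[0];st=cast(c,B([(520,294)]),.095)[0]
d=st-pad; yaw=np.arctan2(d[1],d[0])-np.arctan2(42,-4.1);print("pad",pad,"stud",st,"dist",np.linalg.norm(d[:2]),"yaw",np.degrees(yaw))
k=cast(c,B([(470,403),(692,425),(497,63),(728,90)]),.045);print("housing",k.round(4),k.mean(0))
for i,j in((0,2),(1,3)):d=k[j]-k[i];print(np.linalg.norm(d),np.degrees(np.arctan2(d[1],d[0])))
h=cast(c,B([(585,75),(688,88),(585,245),(667,245)]),.1);print(h.round(4))
for p in((312,318),):print("purple",cast(c,np.array([p])/1.5,.085))
E
```

```text
plate [[0.5394 0.1997 0.004 ]
 [0.5612 0.115  0.004 ]
 [0.6727 0.2328 0.004 ]
 [0.6908 0.1465 0.004 ]]
block top [[0.7213 0.2434 0.104 ]
 [0.7415 0.16   0.104 ]
 [0.6915 0.1478 0.104 ]
 [0.6696 0.232  0.104 ]]
pL 0.13736031701656776 13.961996215223612
pR 0.13332177496306122 13.636589779291528
bL 0.05287046665922401 12.523004062614632
bR 0.051398620507702227 13.645998178751242
near 0.08743645657063454 14.447938200803279
tf 0.08586885523399541 13.60703222201765
tn 0.08691635631069737 14.571097554267723
block ctr [0.70596485 0.19580518 0.104     ]
tin axis [[0.59412048 0.16278718 0.089     ]]
bar com dir 124.80450296542355 0.011064856670151455 pca 130.54522162658466 2293.0
pad [ 0.55081649 -0.25339396  0.116     ] stud [ 0.55324614 -0.21352859  0.095     ] dist 0.039939342593085014 yaw -9.063152450691423
housing [[ 0.5131 -0.1996  0.045 ]
 [ 0.5075 -0.3008  0.045 ]
 [ 0.6755 -0.21    0.045 ]
 [ 0.6673 -0.3177  0.045 ]] [ 0.59082378 -0.25703521  0.045     ]
0.1627341936671544 -3.671158870786217
0.16067120593316297 -6.028458309473897
[[ 0.6543 -0.2408  0.1   ]
 [ 0.6503 -0.2869  0.1   ]
 [ 0.5757 -0.2413  0.1   ]
 [ 0.5773 -0.2776  0.1   ]]
purple [[0.45897047 0.14487749 0.085     ]]
```

>>> {"method": "arm_command", "body": {
  "increments": [
    {"gripper": 1,"slide": [0.045,-0.0415,0]},
    {"gripper": 1,"slide": [0.09,-0.083,0]},
    {"gripper": 1,"slide": [0.135,-0.125,0]},
    {"gripper": 1,"slide": [0.18,-0.1665,0]},
    {"gripper": 1,"slide": [0.225,-0.208,0]},
    {"gripper": 1,"slide": [0.27,-0.25,0]},
    {"gripper": 1,"slide": [0.315,-0.291,0]},
    {"gripper": 1,"slide": [0.36,-0.333,0]}
  ]
}}

```text
invalid input
```

```bash
python3 - <<'E'
from h import *
import pickle
s=pickle.load(open("scene0.pkl","rb"))
hsv=cv2.cvtColor(s["color"],cv2.COLOR_RGB2HSV)
# check projected lid outline & sides against the scene view
for ctr in((.594,.163),(.592,.1675)):
    a=np.linspace(0,2*np.pi,40)
    P=np.r_[[[ctr[0]+.026*np.cos(t),ctr[1]+.026*np.sin(t),.089] for t in a],[[ctr[0]+.026*np.cos(t),ctr[1]+.026*np.sin(t),.004] for t in a]]
    p=proj(s,P);print(ctr,p.min(0),p.max(0),"lid",p[:40].min(0),p[:40].max(0))
m=((hsv[...,1]<40)*(hsv[...,2]>110)*255).astype(np.uint8); k=np.zeros_like(m);k[170:212,295:328]=m[170:212,295:328]
q=max(cv2.findContours(k,0,1)[0],key=cv2.contourArea);print(cv2.boundingRect(q))
E
```

```text
(0.594, 0.163) [302.5466586 175.845582 ] [320.91337311 206.51611953] lid [304.39378928 175.845582  ] [320.91337311 186.08003949]
(0.592, 0.1675) [303.11944074 175.00805679] [321.46535026 205.61608371] lid [304.98278748 175.00805679] [321.46535026 185.19465949]
(301, 177, 20, 30)
```

>>> {"method": "arm_command", "body": {
  "increments": [
    {"gripper": 1,"slide": [0.045,-0.0415,0],"yaw": 0},
    {"gripper": 1,"slide": [0.09,-0.083,0],"yaw": 0},
    {"gripper": 1,"slide": [0.135,-0.125,0],"yaw": 0},
    {"gripper": 1,"slide": [0.18,-0.1665,0],"yaw": 0},
    {"gripper": 1,"slide": [0.225,-0.208,0],"yaw": 0},
    {"gripper": 1,"slide": [0.27,-0.25,0],"yaw": 0},
    {"gripper": 1,"slide": [0.315,-0.291,0],"yaw": 0},
    {"gripper": 1,"slide": [0.361,-0.334,0],"yaw": 0}
  ],
  "grip_force": 15
}}

```text
time_s: 1.1
ee_pos: [0.5945, 0.1631, 0.2052]
eef_rot: [-3.141, -0.0, 2.705]
force: [0.3, 1.7, 0.1]
grip_width: 0.0943
```

>>> {"method": "arm_command", "body": {
  "increments": [
    {"gripper": 1,"slide": [0,0,-0.03],"yaw": 0},
    {"gripper": 1,"slide": [0,0,-0.07],"yaw": 0},
    {"gripper": 1,"slide": [0,0,-0.11],"yaw": 0},
    {"gripper": 1,"slide": [0,0,-0.14],"yaw": 0},
    {"gripper": 1,"slide": [0,0,-0.155],"yaw": 0},
    {"gripper": 1,"slide": [0,0,-0.155],"yaw": 0}
  ],
  "grip_force": 15
}}

```text
time_s: 1.85
ee_pos: [0.5931, 0.1646, 0.0499]
eef_rot: [-3.141, -0.001, 2.705]
force: [0.6, 0.6, 0.3]
grip_width: 0.0939
```

>>> {"method": "arm_command", "body": {
  "increments": [
    {"gripper": 0.45,"slide": [0,0,0],"yaw": 0},
    {"gripper": 0.45,"slide": [0,0,0],"yaw": 0},
    {"gripper": 0.45,"slide": [0,0,0],"yaw": 0},
    {"gripper": 0.45,"slide": [0,0,0],"yaw": 0},
    {"gripper": 0.45,"slide": [0,0,0],"yaw": 0},
    {"gripper": 0.45,"slide": [0,0,0],"yaw": 0},
    {"gripper": 0.45,"slide": [0,0,0],"yaw": 0},
    {"gripper": 0.45,"slide": [0,0,0],"yaw": 0}
  ]
}}

```text
time_s: 2.85
ee_pos: [0.5934, 0.1646, 0.0506]
eef_rot: [-3.142, 0.0, 2.705]
force: [-0.9, -1.6, 3.1]
grip_width: 0.0513
```

>>> {"method": "arm_command", "body": {
  "increments": [
    {"gripper": 0.45,"slide": [0,0,0],"yaw": -0.1},
    {"gripper": 0.45,"slide": [0,0,0],"yaw": -0.25},
    {"gripper": 0.45,"slide": [0,0,0],"yaw": -0.4},
    {"gripper": 0.45,"slide": [0,0,0],"yaw": -0.55},
    {"gripper": 0.45,"slide": [0,0,0],"yaw": -0.7},
    {"gripper": 0.45,"slide": [0,0,0],"yaw": -0.85},
    {"gripper": 0.45,"slide": [0,0,0],"yaw": -0.95},
    {"gripper": 0.45,"slide": [0,0,0],"yaw": -1.0}
  ]
}}

```text
time_s: 3.85
ee_pos: [0.5937, 0.165, 0.0506]
eef_rot: [3.14, -0.0, 1.703]
force: [1.1, 0.7, 1.3]
grip_width: 0.0519
```

>>> {"method": "arm_command", "body": {
  "increments": [
    {"gripper": 0.45,"slide": [0,0,0],"yaw": -0.1},
    {"gripper": 0.45,"slide": [0,0,0],"yaw": -0.25},
    {"gripper": 0.45,"slide": [0,0,0],"yaw": -0.4},
    {"gripper": 0.45,"slide": [0,0,0],"yaw": -0.55},
    {"gripper": 0.45,"slide": [0,0,0],"yaw": -0.7},
    {"gripper": 0.45,"slide": [0,0,0],"yaw": -0.85},
    {"gripper": 0.45,"slide": [0,0,0],"yaw": -0.97},
    {"gripper": 0.45,"slide": [0,0,0],"yaw": -0.97}
  ]
}}

```text
time_s: 4.85
ee_pos: [0.5936, 0.1647, 0.0506]
eef_rot: [3.141, -0.001, 0.736]
force: [0.6, -1.2, 1.2]
grip_width: 0.0514
```

>>> {"method": "arm_command", "body": {
  "increments": [
    {"gripper": 0.6,"slide": [0,0,0],"yaw": 0},
    {"gripper": 0.8,"slide": [0,0,0],"yaw": 0},
    {"gripper": 1,"slide": [0,0,0],"yaw": 0},
    {"gripper": 1,"slide": [0,0,0],"yaw": 0},
    {"gripper": 1,"slide": [0,0,0.04],"yaw": 0},
    {"gripper": 1,"slide": [0,0,0.08],"yaw": 0},
    {"gripper": 1,"slide": [0,0,0.12],"yaw": 0},
    {"gripper": 1,"slide": [0,0,0.16],"yaw": 0}
  ]
}}

```text
time_s: 5.85
ee_pos: [0.5932, 0.1646, 0.2118]
eef_rot: [-3.142, -0.0, 0.735]
force: [0.3, 0.0, -0.2]
grip_width: 0.0939
```

>>> {"method": "arm_command", "body": {
  "increments": [
    {"gripper": 1,"slide": [-0.03,-0.05,0],"yaw": 0},
    {"gripper": 1,"slide": [-0.06,-0.1,0],"yaw": 0},
    {"gripper": 1,"slide": [-0.08,-0.15,0],"yaw": 0},
    {"gripper": 1,"slide": [-0.1,-0.2,0],"yaw": 0},
    {"gripper": 1,"slide": [-0.1,-0.25,0],"yaw": 0},
    {"gripper": 1,"slide": [-0.1,-0.3,0],"yaw": 0},
    {"gripper": 1,"slide": [-0.1,-0.3,0],"yaw": 0}
  ]
}}

```text
time_s: 6.72
ee_pos: [0.493, -0.1378, 0.2104]
eef_rot: [3.142, 0.0, 0.731]
force: [0.4, -0.6, 0.8]
grip_width: 0.0943
```

```bash
python3 - <<'E'
from h import *
import pickle
c=imaging.camera("top"); s=imaging.camera("scene")
pickle.dump(c,open("top1.pkl","wb"));pickle.dump(s,open("scene1.pkl","wb"))
f=lambda x:cv2.resize(x,(395,int(395*x.shape[0]/x.shape[1])),interpolation=cv2.INTER_CUBIC)
ims=[f(c["color"][110:195,170:230]),f(s["color"][165:235,285:370])]; H=max(i.shape[0] for i in ims)
cv2.imwrite("pics/crop1.png",np.hstack([cv2.copyMakeBorder(i,0,H-i.shape[0],0,5,0) for i in ims])[:,:,::-1])
print(readout.get_obs()["ee_pos"],readout.get_obs()["time_s"])
E
```

```text
[ 0.49321943 -0.13527384  0.21036136] 6.825
```

View pics/crop1.png

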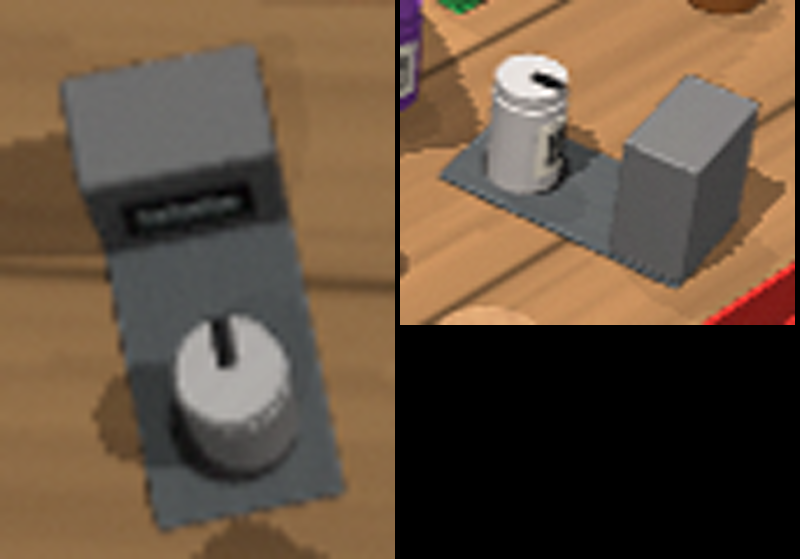

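The bar now points from the lid centre (230,368) to (218,318), towards the block. The label is seen edge-on in the scene crop, on the block side. I'll measure the remaining error.

```bash
python3 - <<'E'
from h import *
import pickle
c=pickle.load(open("top1.pkl","rb"));s=pickle.load(open("scene1.pkl","rb"))
def bar(c,thr,up):
    g=cv2.cvtColor(cv2.resize(c["color"],None,fx=8,fy=8,interpolation=cv2.INTER_CUBIC),cv2.COLOR_RGB2GRAY)
    uv0=proj(c,[[.5935,.1645,.089]])[0]
    a=np.linspace(0,2*np.pi,60); poly=proj(c,[[.5935+.0235*np.cos(t),.1645+.0235*np.sin(t),.089] for t in a])
    M=np.zeros_like(g); cv2.fillPoly(M,[np.int32(poly*8+3.5)],255)
    m=((g<thr)&(M>0)).astype(np.uint8)
    q=max(cv2.findContours(m,0,1)[0],key=cv2.contourArea)
    W=cast(c,(q.reshape(-1,2)-3.5)/8,.089)[:,:2]
    r=cv2.minAreaRect((W*1e4).astype(np.float32)); 
    M2=cv2.boxPoints(r)/1e4
    e=[M2[1]-M2[0],M2[2]-M2[1]]; d=max(e,key=np.linalg.norm); ang=np.degrees(np.arctan2(d[1],d[0]))
    vx,vy,_,_=cv2.fitLine(np.argwhere(m)[:,::-1].astype(np.float32),cv2.DIST_L2,0,.01,.01).ravel()
    px=np.argwhere(m)[:,::-1].mean(0); L=cast(c,(np.array([px-30*np.array([vx,vy]),px+30*np.array([vx,vy])])-3.5)/8,.089); dd=L[1]-L[0]
    mc=np.array(r[0])/1e4
    print(thr,"ctr",mc,"size",np.array(r[1])/10,"rect",ang,"pca",np.degrees(np.arctan2(dd[1],dd[0])),"from axis",np.degrees(np.arctan2(*(mc-[.5935,.1645])[::-1])))
for t in(80,100,120): bar(c,t,0)
print("scene")
for t in(60,80,100): bar(s,t,0)
# plate direction by line fits to plate edges in top view (dark plate vs wood, saturation)
hsv=cv2.cvtColor(c["color"],cv2.COLOR_RGB2HSV)[...,1].astype(float)
for x0,x1,y0,y1,sg in((184,200,150,164,1),(208,226,148,180,-1)):
    pts=[]
    for y in range(y0,y1):
        r=hsv[y,x0:x1]; 
        k=np.where(np.diff(np.sign(r-75))!=0)[0]
        if len(k): i=k[0] if sg>0 else k[-1]; pts.append((x0+i+(75-r[i])/(r[i+1]-r[i]),y))
    W=cast(c,pts,.004)[:,:2].astype(np.float32); v=cv2.fitLine(W,cv2.DIST_HUBER,0,.01,.01).ravel(); print("edge",np.degrees(np.arctan(v[1]/v[0])),v[2:],len(pts))
E
```

```text
80 ctr [0.60631958 0.16741376] size [21.50490417  8.19903259] rect 14.8383255 pca -165.9065376032503 from axis 12.80518572425521
100 ctr [0.60608608 0.16725104] size [22.03967743  9.26313553] rect 14.115239 pca -1.7003857569363365 from axis 12.329667037523608
120 ctr [0.60580903 0.16719875] size [22.59660034 10.56449814] rect 13.050865 pca -26.2796786677386 from axis 12.366421194468073
scene
60 ctr [0.60570234 0.16761667] size [20.8221283   8.82844238] rect 9.97787 pca 18.69934149990095 from axis 14.327933705349958
80 ctr [0.60541816 0.1676984 ] size [21.48081055 10.12125015] rect 9.988341 pca 19.203878619890293 from axis 15.02214857934846
100 ctr [0.60521626 0.16777139] size [21.81652374 11.08304672] rect 11.859177 pca 19.95151390361453 from axis 15.600672390886867
edge 14.881143 [0.6435483 0.2282594] 14
edge 14.153453 [0.63828754 0.13414812] 32
```

Angle agrees within about 1–2°. Tin centre versus spot centre is less clear, so I'll check it with a contrast-stretched crop.

```bash
python3 - <<'E'
from h import *
import pickle
out=[]
for n in("top0","top1","scene1"):
    c=pickle.load(open(n+".pkl","rb")); k=14
    u=proj(c,[[.593,.166,.03]])[0].astype(int); x0,y0=u[0]-14,u[1]-18
    im=c["color"][y0:y0+36,x0:x0+28].astype(float); im=np.clip(im*2.6,0,255).astype(np.uint8)
    out.append(cv2.resize(im,None,fx=9,fy=9,interpolation=cv2.INTER_CUBIC)); print(n,x0,y0)
cv2.imwrite("pics/spot.png",np.hstack(out)[:,:,::-1])
E
```

```text
top0 191 153
top1 191 153
scene1 297 176
```

View pics/spot.png

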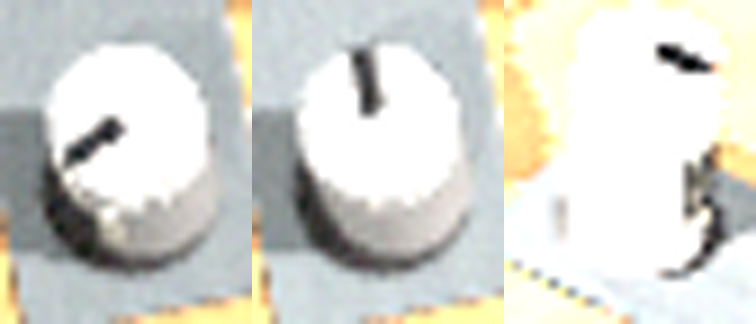

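The picture shows the black disc left of and below the tin both before and after, so the tin already stood about 4–5 mm off the spot centre and my turn did not move it. I'll leave it in place and go to the paddle.

>>> {"method": "arm_command", "body": {
  "increments": [
    {"gripper": 0,"slide": [0.02,-0.04,0],"yaw": 0},
    {"gripper": 0,"slide": [0.04,-0.08,0],"yaw": 0},
    {"gripper": 0,"slide": [0.054,-0.117,0],"yaw": 0},
    {"gripper": 0,"slide": [0.054,-0.117,0],"yaw": 0},
    {"gripper": 0,"slide": [0.054,-0.117,0],"yaw": 0},
    {"gripper": 0,"slide": [0.054,-0.117,0],"yaw": 0},
    {"gripper": 0,"slide": [0.054,-0.117,0],"yaw": 0},
    {"gripper": 0,"slide": [0.054,-0.117,0],"yaw": 0}
  ]
}}

```text
time_s: 7.82
ee_pos: [0.5473, -0.2519, 0.2107]
eef_rot: [3.141, -0.0, 0.735]
force: [1.3, 0.2, 0.2]
grip_width: 0.0172
```

>>> {"method": "arm_command", "body": {
  "increments": [
    {"gripper": 0,"slide": [0,0,-0.02],"yaw": 0},
    {"gripper": 0,"slide": [0,0,-0.05],"yaw": 0},
    {"gripper": 0,"slide": [0,0,-0.07],"yaw": 0},
    {"gripper": 0,"slide": [0,0,-0.08],"yaw": 0},
    {"gripper": 0,"slide": [0,0,-0.085],"yaw": 0},
    {"gripper": 0,"slide": [0,0,-0.085],"yaw": 0},
    {"gripper": 0,"slide": [0,0,-0.085],"yaw": 0}
  ]
}}

```text
time_s: 8.7
ee_pos: [0.5476, -0.2525, 0.1262]
eef_rot: [3.141, -0.0, 0.735]
force: [-0.4, 0.3, -0.7]
grip_width: 0.0002
```

Fingers are shut 10 mm above the pad. Pressing in slow steps.

>>> {"method": "arm_command", "body": {
  "increments": [
    {"gripper": 0,"slide": [0,0,-0.004],"yaw": 0},
    {"gripper": 0,"slide": [0,0,-0.008],"yaw": 0},
    {"gripper": 0,"slide": [0,0,-0.012],"yaw": 0},
    {"gripper": 0,"slide": [0,0,-0.015],"yaw": 0},
    {"gripper": 0,"slide": [0,0,-0.018],"yaw": 0},
    {"gripper": 0,"slide": [0,0,-0.02],"yaw": 0},
    {"gripper": 0,"slide": [0,0,-0.02],"yaw": 0},
    {"gripper": 0,"slide": [0,0,-0.02],"yaw": 0}
  ]
}}

```text
time_s: 9.7
ee_pos: [0.5473, -0.2524, 0.1056]
eef_rot: [3.141, 0.0, 0.735]
force: [-3.0, -0.1, 5.4]
grip_width: 0.0005
```

>>> {"method": "arm_command", "body": {
  "increments": [
    {"gripper": 0,"slide": [0,0,-0.003],"yaw": 0},
    {"gripper": 0,"slide": [0,0,-0.006],"yaw": 0},
    {"gripper": 0,"slide": [0,0,-0.008],"yaw": 0},
    {"gripper": 0,"slide": [0,0,-0.009],"yaw": 0},
    {"gripper": 0,"slide": [0,0,-0.0095],"yaw": 0},
    {"gripper": 0,"slide": [0,0,-0.0095],"yaw": 0},
    {"gripper": 0,"slide": [0,0,-0.0095],"yaw": 0}
  ]
}}

```text
time_s: 10.58
ee_pos: [0.5472, -0.2524, 0.0962]
eef_rot: [-3.141, 0.0, 0.735]
force: [-4.9, -0.1, 6.2]
grip_width: 0.0002
```

```bash
python3 - <<'E'
from h import *
import pickle
c=imaging.camera("top"); s=imaging.camera("scene");pickle.dump(s,open("scene2.pkl","wb"))
f=lambda x:cv2.resize(x,(395,int(395*x.shape[0]/x.shape[1])),interpolation=cv2.INTER_CUBIC)
ims=[f(c["color"][110:220,170:380]),f(s["color"][210:295,165:240])]; H=max(i.shape[0] for i in ims)
cv2.imwrite("pics/press.png",np.hstack([cv2.copyMakeBorder(i,0,H-i.shape[0],0,5,0) for i in ims])[:,:,::-1])
o=readout.get_obs();print(o["ee_pos"],o["force"],o["moment"],o["time_s"])
E
```

```text
[ 0.54715755 -0.25234649  0.09617391] [-4.81217975  0.06151292  7.02234439] [-0.03005988  1.0849147  -0.02905369] 10.675
```

View pics/press.png

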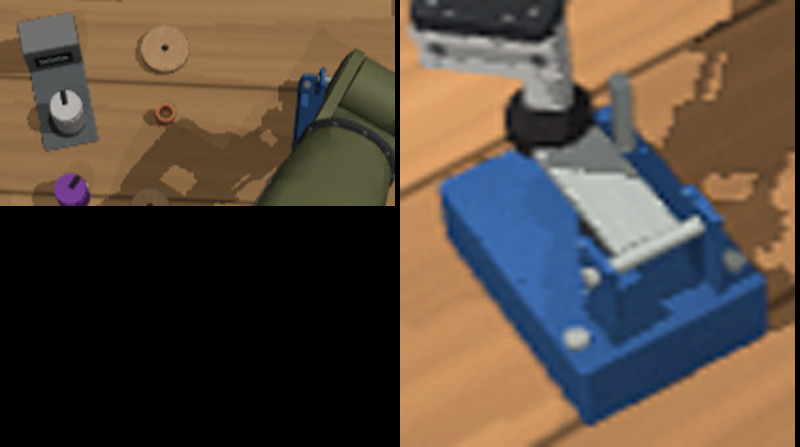

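>>> {"method": "arm_command", "body": {
  "increments": [
    {"gripper": 0,"slide": [0,0,-0.0006],"yaw": 0},
    {"gripper": 0,"slide": [0,0,-0.0012],"yaw": 0},
    {"gripper": 0,"slide": [0,0,-0.0012],"yaw": 0},
    {"gripper": 0,"slide": [0,0,-0.0012],"yaw": 0}
  ]
}}

```text
time_s: 11.18
ee_pos: [0.5471, -0.2524, 0.095]
eef_rot: [-3.141, 0.0, 0.735]
force: [-4.9, -0.0, 7.1]
grip_width: 0.0001
```

```bash
python3 - <<'E'
from h import *
s0=imaging.camera("scene"); s=imaging.camera("scene")
hsv=cv2.cvtColor(s["color"],cv2.COLOR_RGB2HSV)
u=proj(s,[[.546,-.2525,.095]])[0];print("pad px expected",u)
m=((hsv[...,2]<70)&(hsv[...,1]<110)).astype(np.uint8); k=np.zeros_like(m); x,y=u.astype(int); k[y-7:y+12,x-13:x+14]=m[y-7:y+12,x-13:x+14]
q=max(cv2.findContours(k,0,1)[0],key=cv2.contourArea); print("black bbox",cv2.boundingRect(q))
a=np.linspace(0,2*np.pi,60)
for z in(.090,.095,.100,.116):
    top=proj(s,[[.5465+.024*np.cos(t),-.2525+.024*np.sin(t),z] for t in a]);print(z,"disc x",top[:,0].min(),top[:,0].max(),"y",top[:,1].min(),top[:,1].max())
# stud top vs pad: image of stud
print("stud top proj",proj(s,[[.5504,-.2105,.095],[.5504,-.2105,.045]]))
import cv2
b=(x-25,y-25,x+35,y+30); save(s,"pics/pad2.png",b,10)
print(b)
for i in range(3): o=readout.get_obs();print(o["ee_pos"],o["force"],o["time_s"])
E
```

```text
pad px expected [193.02836826 229.50626806]
black bbox (185, 227, 17, 13)
0.09 disc x 184.5116087354832 202.00932257144757 y 224.86165863466772 237.11448092039998
0.095 disc x 184.33909779565505 201.88123642537724 y 223.57048617934666 235.8157133214181
0.1 disc x 184.1656854338658 201.75248283076718 y 222.2729283336035 234.51034567294568
0.116 disc x 183.60462270567996 201.3359228658455 y 218.07725733153163 230.28820575559885
stud top proj [[206.56264725 223.71521431]
 [207.68613222 236.34243174]]
(np.int64(168), np.int64(204), np.int64(228), np.int64(259))
[ 0.54714772 -0.25237203  0.09501725] [-6.3798266   0.37305369  6.89302778] 11.275
[ 0.54714772 -0.25237203  0.09501725] [-6.3798266   0.37305369  6.89302778] 11.275
[ 0.54714772 -0.25237203  0.09501725] [-6.3798266   0.37305369  6.89302778] 11.275
```

View pics/pad2.png

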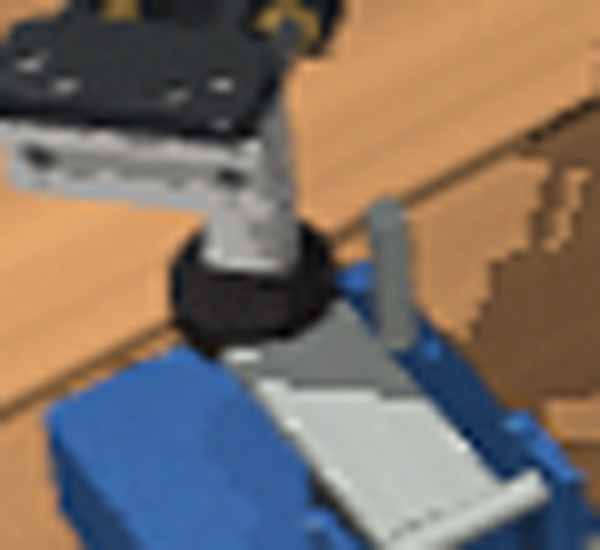

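Pad bounding box x 185–202 fits the disc predicted at z = 0.095 (184–202). The stud top is at pixel (207,224), as predicted. I'll hold for a second to check stability.

>>> {"method": "arm_command", "body": {
  "increments": [
    {"gripper": 0,"slide": [0,0,0],"yaw": 0},
    {"gripper": 0,"slide": [0,0,0],"yaw": 0},
    {"gripper": 0,"slide": [0,0,0],"yaw": 0},
    {"gripper": 0,"slide": [0,0,0],"yaw": 0},
    {"gripper": 0,"slide": [0,0,0],"yaw": 0},
    {"gripper": 0,"slide": [0,0,0],"yaw": 0}
  ]
}}

```text
time_s: 12.02
ee_pos: [0.5471, -0.2523, 0.095]
eef_rot: [-3.141, 0.0, 0.735]
force: [-5.4, 1.3, 7.3]
grip_width: 0.0004
```

```bash
python3 -c "
from station import job; print(job.hand_in())"
```

```text
the job is handed in; nothing more can be done
None
```

I turned the silver tin by about −113° so its label faces the grey reader block. I then pressed the paddle with shut fingers to half height and handed the job in at about 12 s while still holding it there.

**Tin:** The lid bar points at about 13–15° and the reader's axis at about 14–15° in the top view. The scene view's bar estimates scattered more, from 10° to 20°. The tin stands upright and was not displaced by the turn. It stood about 4–5 mm off the spot's centre before I touched it, still within the black disc, and I left it there.

**Paddle:** The fingertips hold steady at z = 0.095 m, the stud-top height. The vertical force was about 7.1–7.3 N, slightly under the nominal 8 N. There is also about 5–6 N of sideways friction. The pad's width and the stud's position in the picture match what I predicted for the halfway position. The fingers hide the upper rim of the pad, so I could not read its flushness directly from the picture. The fingertips never went below 0.095 m, so the paddle did not reach its bottom stop.

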